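Acknowledge the pill reminder and open the safety-capped medicine bottle

ROBOT

A 6-joint arm with a two-finger parallel gripper is mounted at the origin on the work surface. World frame = base frame: x ahead of the robot, y to its left, z up, the work surface at z = 0. Lengths are in m, angles in rad, forces in N, time in s.
With the tool pointing down it reaches from about 0.225 to 0.875 m from the base axis. Payload 3.4 kg.
Tool frame: the origin (TCP) lies at the very end of the fingers, on their centre line; the grasp point (between the pads) lies 19 mm behind it; z points along the fingers, y is the direction in which the jaws open and shut (so a half turn about z gives the same grasp; the last joint's range is limited). The gripper opens to 85 mm and grips with 20 to 120 N. Pads are 22 mm wide; open, the fingers measure 114 mm over their backs; the gripper's body (76 mm by 85 mm) begins 54 mm behind the grasp point. The pads swing forward as they close: fully open they stand 13 mm farther back than shut.
Start: joints at [-1.306, 0.276, 1.505, -0, 1.361, -0.121], TCP at [0.216, -0.533, 0.231] pointing down, gripper open.
Joint ranges: [-2.89, 2.89], [-0.75, 2.08], [0.22, 2.7], [-1.18, 4.32], [0.11, 2.71], [-2.7, 2.7]. Speed limits (rad/s): [2.57, 2.57, 3.14, 3.14, 3.14, 3.14].

INTERFACE

Orientations are given as a rotation vector (axis times angle).
In Python, from rig import read_state, get_image, job_done gives the robot as it stands.
- The arm moves only by the shell command python3 -m jog 'ROWS'. ROWS is JSON, a list of rows, each an object of numbers: "gripper": the finger opening in mm, from 0 to 85.4; "x", "y", "z": the shift along the tool's x, y, z in mm; "rx", "ry", "rz": the turn, a rotation vector about the tool's x, y, z in rad. A call has 1 to 12 rows; each row is the pose to reach, as a shift and turn from the pose commanded when the call began, along the tool's axes at that moment; what a row does not reach only later rows make up. A row lasts 1/8 s, in which the tool goes at most 62.5 mm and 10.7 degrees, less where a joint would pass 70% of its speed; a pose out of reach is approached as far as the arm can. A call with a gripper value outside its range is refused whole. The fingers move at their own pace and stop on an object; the grip force is fixed at half the most. Time passes only in rows, so rows that repeat a pose let the fingers close. It gives the time, the measured TCP pose, the force and the opening at its end, in the units of the state.
- read_state(): the state, without advancing time (a new reading comes with each control period).
- get_image(name): name is "scene" or "top" or "wrist"; returns a dict with "frame" (400x640x3 uint8, blue, green, red), "z_map" (400x640 float32, m along the optical axis (not along the pixel's ray), 0 where there is no reading), "fx", "fy", "cx", "cy" (pixels), "extrinsics" (4x4, takes a point from camera to world coordinates); the wrist camera has in their place "T_tool_cam" (4x4, takes a point from camera to tool coordinates, whose origin is the TCP and whose axes are the flange's). Camera axes: x right, y up, looking along -z (the intrinsics and any distortion apply to the point x, -y, -z); pixel columns grow to the right and rows downward; lengths in m; the calibration is good to about 2 mm. A picture is of the moment at which its call begins: read the wrist's pose just before it.
- job_done(): hands the job in, once; it reports no verdict.
The state is a dict: "time": time; "joints": joint angles; "qd": joint speeds; "joint_torque": joint torques, N m; "ee_pos": TCP position; "tool_rot": TCP orientation; "contact_force": force on the tool from outside, world axes, zero at the start; "moment": the same for the moment, N m; "grip_width": finger opening in m.
Only numpy, scipy, OpenCV 4.12 (cv2) and the standard library are available. Lean on these libraries where they do the work, as an engineer would, in place of code of your own. Each camera call takes 0.05 s, during which the arm holds its last target. There are 200 camera calls.

TASK

The medicine is due: press the big round button of the reminder clock fully down and let it come back up. Then open the medicine bottle that stands clamped in the square weighted holder: press its safety cap down, twist it counter-clockwise (seen from above) while pressed until it is free, and lift it straight up. Finish still holding the cap in the gripper, upright and still, about 8 cm above where it sat on the bottle, and leave everything else on the table where it is.

Things in the scene. Friction and masses are not known exactly. Their poses are not given: they have to be found in the camera images.
- bottle: amber medicine bottle, 54 mm in diameter, clamped upright in the middle of a square grey weighted holder 92 x 92 x 32 mm that does not move. Origin: centre of the holder's underside, on the bottle's axis; z up, x and y along the holder's sides. The bottle's body ends 86 mm up; above it a narrow neck, top at 129 mm, whose two bayonet lugs (at its +x and -x sides) hold the cap.
- cap: white ribbed round push-and-turn cap on the bottle, 49 mm in diameter, 34 mm high, 60 g; its side can be gripped from above at any yaw. Origin: centre of its lower rim, on its axis; z up. Seated and locked, the origin is 107 mm above the bottle's origin and its x axis lies along the bottle's x axis. Locked, it can neither turn nor rise.
- cap_top (a point): centre of the cap's flat top, 34 mm above its origin. An inner spring (5 N, rising 1.2 N per mm) pushes the cap up. Pushed down 3.5 mm or more (hard stop at 5 mm, 11 N) it turns counter-clockwise seen from above, not clockwise. Kept down until it has turned 55 degrees, it is clear of the lugs and lifts straight off, up to 120 degrees; 75 degrees is a good turn.
- cap_rim (a point): point on the cap's lower rim, 24 mm from its axis on its +x side; it turns with the cap (locked, it lies on the bottle's +x side, and counter-clockwise turning carries it towards +y of the bottle)
- button (a joint): travel of the reminder clock's push button, in m: 0 is up, 0.006 is fully down (5 N); it springs back
- button_top (a point): centre of the top of the button: a white round button 36 mm in diameter on a grey housing, on the flat top of the reminder clock, a white box 120 x 85 x 34 mm with a dark display panel. The clock does not move. The button is pressed straight down.
- tin: bystander: flat metal tin 34 x 60 x 16 mm lying beside the bottle holder; origin at the centre of its underside
- glasses: bystander: amber-coloured reading glasses, 125 mm wide (along y), 28 mm deep, 44 mm high, standing folded behind the clock; origin under the bridge between the lenses
- pen: bystander: black and steel pen, 140 mm long, 15 mm high, lying along its x axis; origin at its middle on the table
- mug: bystander: white mug, 80 mm in diameter, 90 mm high; origin at the centre of its underside
- remote: bystander: black remote control 160 x 44 x 19 mm; origin at the centre of its underside
- tonic: bystander: small amber jar with a black lid, 44 mm in diameter, 85 mm high; origin at the centre of its underside
There are look-alikes about, which are no part of the job. Several things have the shape of the cap; the one meant has the colours described above.

How it is judged:
On the way, in this order (a step that is already met when the one before it is completed fails the run):
1. the reminder's button is pressed fully down (value of joint button above 0.0048 m), for 0.1 s.
2. the button is let up again (value of joint button below 0.0012 m), for 0.1 s.
3. the cap, still seated on the bottle, is pressed down at least 2.4 mm (z of cap in the frame of bottle below 0.1046 m and horizontal distance between cap and bottle below 0.006 m), for 0.1 s.
4. the cap, still pressed down on the bottle, is twisted counter-clockwise by 25 degrees or more (all of step 3 and y of cap_rim in the frame of bottle above 0.0105 m), for 0.1 s.
At the end, for the whole second after the job is handed in: The gripper's fingers hold the cap (over 1 N) 50 to 200 mm above its seat on the bottle, within 40 mm of the bottle's axis, upright within 15 degrees, at rest and not touching the bottle, and the reminder's button is up (z of cap in the frame of bottle between 0.157 and 0.307 m and horizontal distance between cap and bottle below 0.04 m and angle between cap's own z axis and vertical below 0.26 rad and contact force between cap and the fingers above 1 N and contact force between cap and bottle below 0.05 N and linear speed of cap below 0.02 m/s and value of joint button below 0.0012 m); the arm keeps its last pose, push and grip.
It fails at once if one of the bystanders (tin, glasses, pen, mug, remote, tonic) is shoved more than 30 mm (distance of any of tin, glasses, pen, mug, remote, tonic from where it was at the start of the episode above 0.03 m).
It fails at once if the mug, the jar or the glasses are knocked over (angle between any of mug, tonic, glasses's own z axis and vertical above 0.5 rad).
It also fails if it takes over 51 s, if anything falls off the work surface, if the arm or the gripper's body presses on something with over 40 N, if the wrist force passes 120 N, or if a joint passes its speed limit or range.

## Working session

There is one attempt and no reset: what is moved stays moved. The work goes in short steps, Python scripts to look and compute and a shell command to move; the robot and the scene stay as the last step left them, time stands still between calls to the robot, and variables do not carry over. Pictures are saved under pics/ and viewed, about 8 in all and at most 12, crops included, and the job is handed in when it is done.

```bash
mkdir -p pics; cat > h.py <<'E'
import numpy as np, cv2, pickle
from scipy.spatial.transform import Rotation as R
from rig import read_state, get_image
def grab(n, tag):
    s=read_state(); im=get_image(n)
    if 'extrinsics' in im: T=np.array(im['extrinsics'])
    else:
        W=np.eye(4); W[:3,:3]=R.from_rotvec(s['tool_rot']).as_matrix(); W[:3,3]=s['ee_pos']; T=W@np.array(im['T_tool_cam'])
    im['T']=T; pickle.dump(im,open(tag+'.pkl','wb')); cv2.imwrite('pics/%s.png'%tag,im['frame']); return im
def cloud(im):
    z=im['z_map']; v,u=np.mgrid[:z.shape[0],:z.shape[1]]
    p=np.stack([(u-im['cx'])/im['fx']*z,-(v-im['cy'])/im['fy']*z,-z],-1)
    P=p@im['T'][:3,:3].T+im['T'][:3,3]; P[z==0]=np.nan; return P
def ray(im,u,v,h):
    d=im['T'][:3,:3]@np.array([(u-im['cx'])/im['fx'],-(v-im['cy'])/im['fy'],-1]); o=im['T'][:3,3]
    return o+d*(h-o[2])/d[2]
E
python3 - <<'E'
from h import *
for n in('scene','top'):
    im=grab(n,n); print({k:(np.round(v,3).tolist() if k!='frame' and k!='z_map' else v.shape) for k,v in im.items()})
print(read_state())
E
```

```text
{'frame': (400, 640, 3), 'z_map': (400, 640), 'fx': 481.543, 'fy': 481.543, 'cx': 327.413, 'cy': 200.41, 'extrinsics': [[-0.765, -0.546, 0.34, 1.045], [0.643, -0.642, 0.417, 0.56], [-0.009, 0.539, 0.843, 1.242], [0.0, 0.0, 0.0, 1.0]], 'T': [[-0.765, -0.546, 0.34, 1.045], [0.643, -0.642, 0.417, 0.56], [-0.009, 0.539, 0.843, 1.242], [0.0, 0.0, 0.0, 1.0]]}
{'frame': (400, 640, 3), 'z_map': (400, 640), 'fx': 436.463, 'fy': 436.463, 'cx': 316.36, 'cy': 195.616, 'extrinsics': [[-0.009, 0.988, -0.154, 0.348], [-1.0, -0.008, 0.004, -0.004], [0.002, 0.154, 0.988, 1.544], [0.0, 0.0, 0.0, 1.0]], 'T': [[-0.009, 0.988, -0.154, 0.348], [-1.0, -0.008, 0.004, -0.004], [0.002, 0.154, 0.988, 1.544], [0.0, 0.0, 0.0, 1.0]]}
{'time': 0.1, 'joints': array([-1.30599832e+00,  2.76516308e-01,  1.50598907e+00,  3.42945770e-05,
        1.36074063e+00, -1.20973441e-01]), 'qd': array([-0.00254808, -0.00103172, -0.00449036,  0.00019304, -0.00127179,
        0.00047044]), 'joint_torque': array([ 1.07055392e-03, -4.17700231e+01, -2.46404743e+01, -3.71270016e-04,
        5.72196077e-03, -7.75216648e-06]), 'ee_pos': array([ 0.21625261, -0.53227118,  0.230542  ]), 'tool_rot': array([-3.08171359e+00, -6.01890211e-01,  1.33991084e-04]), 'contact_force': array([-0.04275717, -0.13796496,  0.21902765]), 'moment': array([-0.05411115, -0.04695742,  0.01966243]), 'grip_width': 0.08525230930288977}
```

View pics/top.png

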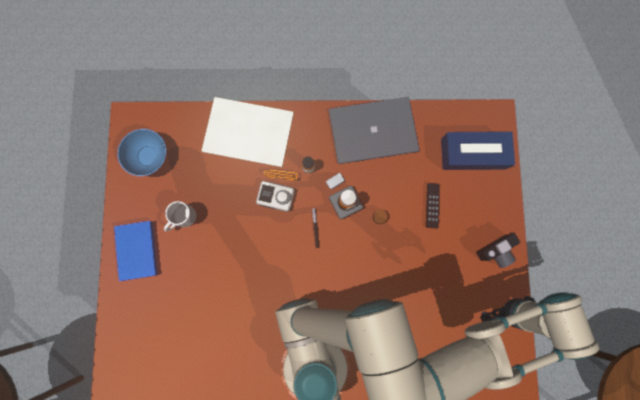

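View pics/scene.png

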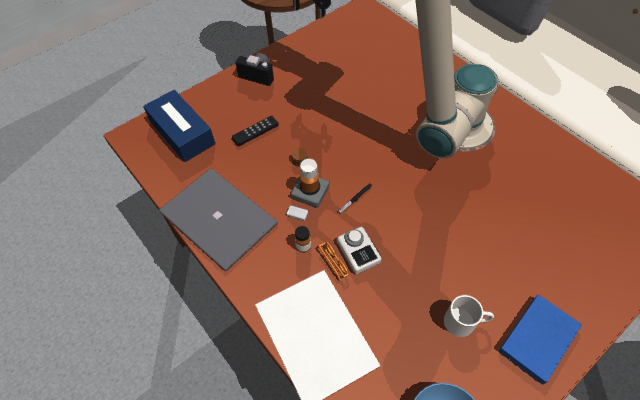

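Top view: the white cap is on the bottle at (348,198), in the grey holder at (347,203). The cap look-alikes are the brown disc at (381,215), the tonic's black lid at (308,163) and the mug at (179,213). The white clock is at (276,196) with its button at (283,197); the black box at (498,248) is the clock look-alike. I choose the white cap on the bottle in the grey holder, and the white clock. The next step is to measure both and check them in one close crop.

```bash
python3 - <<'E'
from h import *
t=pickle.load(open('top.pkl','rb')); s=pickle.load(open('scene.pkl','rb'))
def blob(im,box,zlo,zhi,white=True):
    P=cloud(im); u0,v0,u1,v1=box; m=np.zeros(P.shape[:2],bool); m[v0:v1,u0:u1]=1
    m&=(P[...,2]>zlo)&(P[...,2]<zhi)
    if white: m&=im['frame'].min(-1)>110
    v,u=np.where(m); Q=P[m]
    print(box,m.sum(),'px',u.mean().round(1),v.mean().round(1),'med',np.median(Q,0).round(4),'mid',((Q.min(0)+Q.max(0))/2).round(4),'ext',np.ptp(Q,axis=0).round(3)); return Q
print('cap top'); blob(t,(330,180,370,220),.132,.15); blob(s,(290,150,330,185),.134,.15)
print('button>0.04'); blob(t,(255,175,300,215),.039,.08,False); blob(s,(330,222,385,275),.039,.08,False)
print('clock top'); Q=blob(t,(255,175,300,215),.025,.08,False); print(cv2.minAreaRect(Q[:,:2].astype(np.float32)))
print('holder'); Q=blob(t,(325,180,370,220),.022,.04,False); print(cv2.minAreaRect(Q[:,:2].astype(np.float32)))
Q=blob(s,(285,170,335,210),.022,.04,False); print(cv2.minAreaRect(Q[:,:2].astype(np.float32)))
print('tin');Q=blob(t,(322,170,346,190),.009,.022,False); print('tonic');blob(t,(298,150,320,175),.05,.1,False)
print('disc');blob(t,(370,205,392,225),.01,.2,False); print('pen');blob(t,(308,205,323,250),.005,.03,False); print('glasses');blob(t,(260,165,300,183),.02,.06,False)
c=[cv2.resize(t['frame'][145:255,250:400],None,fx=4,fy=4,interpolation=2)]; cv2.imwrite('pics/crop.png',c[0])
E
```

```text
cap top
(330, 180, 370, 220) 174 px 348.1 197.0 med [ 0.5606 -0.1122  0.1407] mid [ 0.5612 -0.1123  0.1401] ext [0.047 0.046 0.016]
(290, 150, 330, 185) 195 px 308.3 165.6 med [ 0.5661 -0.1097  0.1425] mid [ 0.5651 -0.1124  0.1411] ext [0.047 0.051 0.014]
button>0.04
(255, 175, 300, 215) 244 px 279.9 194.7 med [0.5803 0.1123 0.0472] mid [0.6014 0.1327 0.0516] ext [0.11  0.122 0.025]
(330, 222, 385, 275) 372 px 354.5 242.9 med [0.59   0.1201 0.0475] mid [0.6053 0.1386 0.0512] ext [0.119 0.112 0.024]
clock top
(255, 175, 300, 215) 858 px 275.4 194.3 med [0.586  0.1342 0.0355] mid [0.596  0.13   0.0446] ext [0.126 0.144 0.039]
((0.6076611876487732, 0.13077974319458008), (0.11990661174058914, 0.13340973854064941), 75.69609069824219)
holder
(325, 180, 370, 220) 398 px 344.8 203.2 med [ 0.5507 -0.1036  0.0318] mid [ 0.5699 -0.1118  0.0311] ext [0.133 0.116 0.017]
((0.5824975967407227, -0.10187903046607971), (0.13851159811019897, 0.09277630597352982), 26.45852279663086)
(285, 170, 335, 210) 452 px 310.2 192.1 med [ 0.5845 -0.0914  0.0325] mid [ 0.5821 -0.1074  0.0309] ext [0.148 0.108 0.017]
((0.5836538076400757, -0.10077083110809326), (0.1316574662923813, 0.09337194263935089), 27.14264488220215)
tin
(322, 170, 346, 190) 153 px 334.8 180.5 med [ 0.6406 -0.0766  0.0146] mid [ 0.6459 -0.0767  0.0155] ext [0.066 0.065 0.013]
tonic
(298, 150, 320, 175) 135 px 307.7 162.9 med [0.6887 0.0183 0.0834] mid [0.6929 0.0203 0.071 ] ext [0.044 0.039 0.039]
disc
(370, 205, 392, 225) 161 px 379.8 216.3 med [ 0.5089 -0.2302  0.033 ] mid [ 0.5081 -0.2315  0.0256] ext [0.045 0.048 0.028]
pen
(308, 205, 323, 250) 157 px 315.2 227.5 med [ 0.4714 -0.0043  0.01  ] mid [ 0.4738 -0.0024  0.0118] ext [0.152 0.047 0.014]
glasses
(260, 165, 300, 183) 170 px 279.5 174.6 med [0.6605 0.1221 0.0289] mid [0.657  0.1218 0.0338] ext [0.051 0.127 0.027]
```

View pics/crop.png

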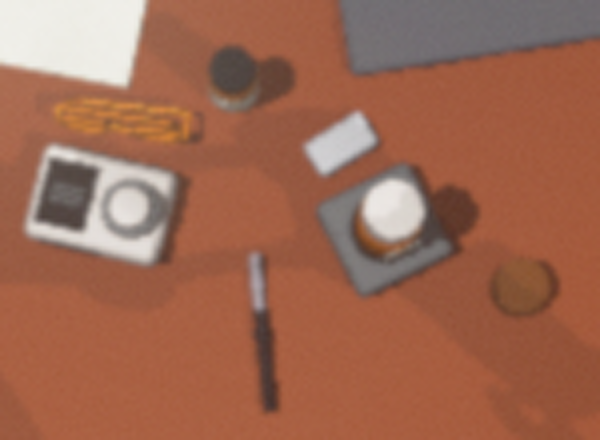

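The crop shows the white cap on the amber bottle at crop (393,210), the plain brown disc at (522,285), and the white button on the clock at (131,208). The choice is confirmed, so I'll head for a point above the button.

```bash
cat >> h.py <<'E'
def rel(p):
    s=read_state(); M=R.from_rotvec(s['tool_rot']).as_matrix(); return ((np.array(p)-s['ee_pos'])@M*1000).round(1)
E
python3 - <<'E'
from h import *
t=pickle.load(open('top.pkl','rb'))
print(ray(t,250+131/4,145+208/4,.05)); print(rel([.55,.112,.2]))
E
```

```text
[0.57639798 0.10685841 0.05      ]
[ 551.6 -471.3   31.4]
```

```bash
python3 -m jog '[{"x":552,"y":-471,"z":31,"gripper":0},{"x":552,"y":-471,"z":31,"gripper":0},{"x":552,"y":-471,"z":31,"gripper":0},{"x":552,"y":-471,"z":31,"gripper":0},{"x":552,"y":-471,"z":31,"gripper":0},{"x":552,"y":-471,"z":31,"gripper":0},{"x":552,"y":-471,"z":31,"gripper":0},{"x":552,"y":-471,"z":31,"gripper":0},{"x":552,"y":-471,"z":31,"gripper":0},{"x":552,"y":-471,"z":31,"gripper":0},{"x":552,"y":-471,"z":31,"gripper":0},{"x":552,"y":-471,"z":31,"gripper":0}]'
python3 - <<'E'
from h import *
s=read_state(); print(s['ee_pos'],s['joints'])
im=grab('wrist','w1')
P=cloud(im); T=im['T']; print(T.round(3))
p=np.linalg.inv(T)@np.array([.578,.11,.05,1]); print('expected px',im['cx']+im['fx']*p[0]/-p[2], im['cy']-im['fy']*p[1]/-p[2])
E
```

```text
[ 0.21625261 -0.53227118  0.230542  ] [-1.30599832e+00  2.76516308e-01  1.50598907e+00  3.42945770e-05
  1.36074063e+00 -1.20973441e-01]
[[ 0.376  0.883  0.281  0.287]
 [-0.927  0.359  0.112 -0.504]
 [-0.002 -0.302  0.953  0.374]
 [ 0.     0.     0.     1.   ]]
expected px -594.1523468175435 -935.848104273447schema error: expected keys gripper, x, y, z, rx, ry, rz
```

View pics/w1.png

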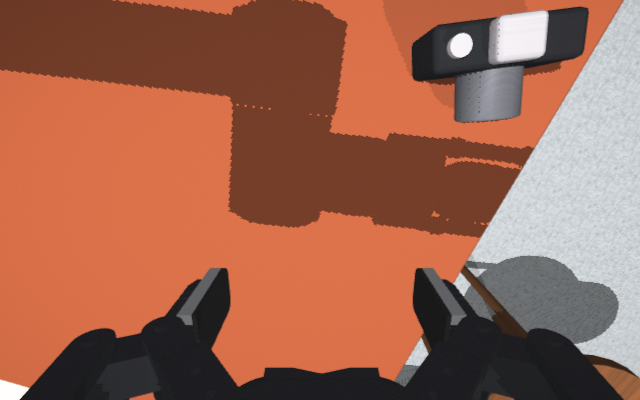

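The move was refused because every row needs all seven keys. The picture therefore shows the start pose, with a black camera at (500,45) that is not the clock. I'll resend with full rows.

```bash
python3 -m jog '[{"x":552,"y":-471,"z":31,"rx":0,"ry":0,"rz":0,"gripper":0},{"x":552,"y":-471,"z":31,"rx":0,"ry":0,"rz":0,"gripper":0},{"x":552,"y":-471,"z":31,"rx":0,"ry":0,"rz":0,"gripper":0},{"x":552,"y":-471,"z":31,"rx":0,"ry":0,"rz":0,"gripper":0},{"x":552,"y":-471,"z":31,"rx":0,"ry":0,"rz":0,"gripper":0},{"x":552,"y":-471,"z":31,"rx":0,"ry":0,"rz":0,"gripper":0},{"x":552,"y":-471,"z":31,"rx":0,"ry":0,"rz":0,"gripper":0},{"x":552,"y":-471,"z":31,"rx":0,"ry":0,"rz":0,"gripper":0},{"x":552,"y":-471,"z":31,"rx":0,"ry":0,"rz":0,"gripper":0},{"x":552,"y":-471,"z":31,"rx":0,"ry":0,"rz":0,"gripper":0},{"x":552,"y":-471,"z":31,"rx":0,"ry":0,"rz":0,"gripper":0},{"x":552,"y":-471,"z":31,"rx":0,"ry":0,"rz":0,"gripper":0}]'
python3 - <<'E'
from h import *
s=read_state(); print(s['ee_pos'],s['joints'],rel([.55,.112,.2]))
E
```

```text
time: 1.65
ee_pos: [0.5513, 0.1141, 0.1997]
tool_rot: [-3.082, -0.606, 0.0]
contact_force: [-0.4, -0.4, -0.0]
grip_width: -0.0
[0.55129761 0.11414534 0.19974837] [8.03931386e-02 2.77415763e-01 1.58307908e+00 2.97302703e-04
 1.28129458e+00 1.26304077e+00] [-2.   1.5 -0.3]
```

```bash
python3 - <<'E'
from h import *
im=grab('wrist','w2'); P=cloud(im)
p=np.linalg.inv(im['T'])@np.array([.578,.11,.05,1]); print('expected px',im['cx']+im['fx']*p[0]/-p[2], im['cy']-im['fy']*p[1]/-p[2])
z=P[...,2]; m=(z>.043)&(z<.07)&(abs(P[...,0]-.58)<.05)&(abs(P[...,1]-.11)<.05)
for lo in(.043,.046,.048,.05,.052): 
  q=P[m&(z>lo)]; print(lo,len(q),q.mean(0) if len(q) else 0,np.ptp(q,axis=0) if len(q) else 0)
E
```

```text
expected px 336.1660713991241 169.912971426961
0.043 2296 [0.58081927 0.10958396 0.05195223] [0.05106942 0.05160088 0.01605751]
0.046 2162 [0.58066972 0.10957167 0.05235411] [0.05035952 0.05042593 0.01308483]
0.048 1259 [0.58046652 0.10914494 0.05620171] [0.04817045 0.04917676 0.01109138]
0.05 1164 [0.58010677 0.10906672 0.05683856] [0.03537586 0.03483774 0.00899846]
0.052 1157 [0.58006441 0.10898705 0.0568733 ] [0.03537586 0.03475751 0.00680166]
```

View pics/w2.png

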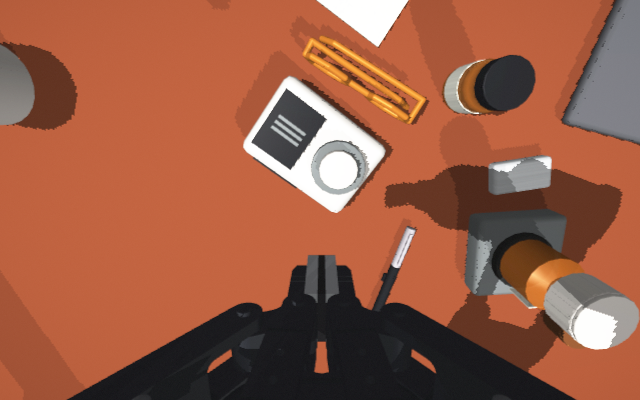

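The wrist picture shows the white button on its grey housing at (337,170). Depth puts it at (0.580, 0.109), with the top at z≈0.057.

```bash
python3 -c "
from h import *
print(rel([.58,.109,.07]))"
```

```text
[ 20.7  18.7 129.4]
```

```bash
python3 -m jog '[{"x":21,"y":19,"z":60,"rx":0,"ry":0,"rz":0,"gripper":0},{"x":21,"y":19,"z":115,"rx":0,"ry":0,"rz":0,"gripper":0},{"x":21,"y":19,"z":129,"rx":0,"ry":0,"rz":0,"gripper":0},{"x":21,"y":19,"z":129,"rx":0,"ry":0,"rz":0,"gripper":0},{"x":21,"y":19,"z":129,"rx":0,"ry":0,"rz":0,"gripper":0}]'; python3 -c "
from h import *
print(read_state()['ee_pos'],rel([.58,.109,.07]))"
```

```text
time: 2.33
ee_pos: [0.5789, 0.1017, 0.0737]
tool_rot: [3.083, 0.602, 0.007]
contact_force: [-0.0, 1.0, 0.0]
grip_width: 0.0004
[0.57889231 0.10166285 0.07369467] [ 3.8 -6.4  3.7]
```

```bash
python3 -m jog '[{"x":3,"y":-5,"z":4,"rx":0,"ry":0,"rz":0,"gripper":0},{"x":3,"y":-5,"z":10,"rx":0,"ry":0,"rz":0,"gripper":0},{"x":3,"y":-5,"z":14,"rx":0,"ry":0,"rz":0,"gripper":0},{"x":3,"y":-5,"z":18,"rx":0,"ry":0,"rz":0,"gripper":0},{"x":3,"y":-5,"z":18,"rx":0,"ry":0,"rz":0,"gripper":0},{"x":3,"y":-5,"z":18,"rx":0,"ry":0,"rz":0,"gripper":0}]'; python3 -c "
from h import *
print(read_state()['ee_pos'],rel([.58,.109,.05]))"
```

```text
time: 3.08
ee_pos: [0.578, 0.1074, 0.0535]
tool_rot: [-3.083, -0.602, 0.0]
contact_force: [-1.1, 0.4, 2.9]
grip_width: -0.0002
[0.57795253 0.10743382 0.05347863] [ 2.5 -0.7  3.5]
```

Contact is made at 2.9 N. I'll press further, in small steps.

```bash
python3 -m jog '[{"x":0,"y":0,"z":3,"rx":0,"ry":0,"rz":0,"gripper":0},{"x":0,"y":0,"z":5,"rx":0,"ry":0,"rz":0,"gripper":0},{"x":0,"y":0,"z":6,"rx":0,"ry":0,"rz":0,"gripper":0},{"x":0,"y":0,"z":6,"rx":0,"ry":0,"rz":0,"gripper":0},{"x":0,"y":0,"z":6,"rx":0,"ry":0,"rz":0,"gripper":0}]'
```

```text
time: 3.7
ee_pos: [0.5781, 0.1074, 0.0498]
tool_rot: [3.083, 0.602, 0.002]
contact_force: [-4.9, -0.0, 18.3]
grip_width: 0.0002
```

At 18 N it is past the 5 N spring and on the stop. I'll release and rise, opening the gripper.

```bash
python3 -m jog '[{"x":0,"y":0,"z":-20,"rx":0,"ry":0,"rz":0,"gripper":0},{"x":0,"y":0,"z":-60,"rx":0,"ry":0,"rz":0,"gripper":0},{"x":0,"y":0,"z":-120,"rx":0,"ry":0,"rz":0,"gripper":85},{"x":0,"y":0,"z":-170,"rx":0,"ry":0,"rz":0,"gripper":85},{"x":0,"y":0,"z":-200,"rx":0,"ry":0,"rz":0,"gripper":85},{"x":0,"y":0,"z":-200,"rx":0,"ry":0,"rz":0,"gripper":85},{"x":0,"y":0,"z":-200,"rx":0,"ry":0,"rz":0,"gripper":85}]'; python3 -c "
from h import *
print(rel([.505,-.135,.25]))"
```

```text
time: 4.58
ee_pos: [0.5774, 0.1072, 0.2458]
tool_rot: [3.083, 0.602, -0.003]
contact_force: [0.2, -0.1, -0.5]
grip_width: 0.0844
[-158.2  197.2   -4. ]
```

```bash
python3 -m jog '[{"x":-158,"y":197,"z":-4,"rx":0,"ry":0,"rz":0,"gripper":85},{"x":-158,"y":197,"z":-4,"rx":0,"ry":0,"rz":0,"gripper":85},{"x":-158,"y":197,"z":-4,"rx":0,"ry":0,"rz":0,"gripper":85},{"x":-158,"y":197,"z":-4,"rx":0,"ry":0,"rz":0,"gripper":85},{"x":-158,"y":197,"z":-4,"rx":0,"ry":0,"rz":0,"gripper":85},{"x":-158,"y":197,"z":-4,"rx":0,"ry":0,"rz":0,"gripper":85},{"x":-158,"y":197,"z":-4,"rx":0,"ry":0,"rz":0,"gripper":85},{"x":-158,"y":197,"z":-4,"rx":0,"ry":0,"rz":0,"gripper":85}]'
python3 - <<'E'
from h import *
print(read_state()['ee_pos'],read_state()['joints'][5])
im=grab('wrist','w3'); P=cloud(im); z=P[...,2]
m=(z>.136)&(z<.147)&(abs(P[...,0]-.56)<.05)&(abs(P[...,1]+.112)<.05)
q=P[m];v,u=np.where(m);print(len(q),u.mean(),v.mean(),q.mean(0),np.median(q,0),np.ptp(q,axis=0))
print('circle',cv2.minEnclosingCircle(q[:,:2].astype(np.float32)))
print('holder',); h=(z>.028)&(z<.037)&(abs(P[...,0]-.56)<.08)&(abs(P[...,1]+.112)<.08); Q=P[h]; print(cv2.minAreaRect(Q[:,:2].astype(np.float32)))
print(rel([.563,-.112,.2]),rel(list(q.mean(0)[:2])+[.2]))
E
```

```text
time: 5.58
ee_pos: [0.5061, -0.1332, 0.251]
tool_rot: [-3.082, -0.606, 0.001]
contact_force: [0.0, 0.8, -0.4]
grip_width: 0.0848
[ 0.50610715 -0.13315106  0.25098323] 0.7922223794568674
3042 324.77975016436557 132.23504273504273 [ 0.56256846 -0.11304866  0.14199065] [ 0.56276758 -0.1129337   0.14204988] [0.04785988 0.04854584 0.00870815]
circle ((0.5617578029632568, -0.11343497037887573), 0.024496356025338173)
holder
((0.5618523359298706, -0.11345207691192627), (0.09141939133405685, 0.09151286631822586), 26.222898483276367)
[60.7  1.8 51.1] [59.9  2.6 51.1]
```

View pics/w3.png

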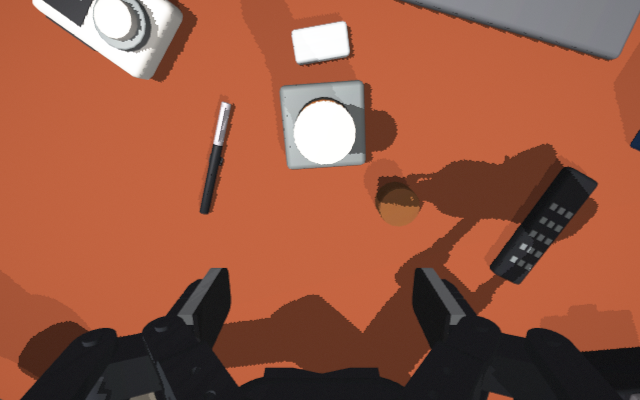

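The cap at (325,132) and the holder agree on an axis of (0.562, -0.1134). I'll go above it and descend part way.

```bash
python3 -m jog '[{"x":59,"y":3,"z":30,"rx":0,"ry":0,"rz":0,"gripper":85},{"x":59,"y":3,"z":70,"rx":0,"ry":0,"rz":0,"gripper":85},{"x":59,"y":3,"z":85,"rx":0,"ry":0,"rz":0,"gripper":85},{"x":59,"y":3,"z":85,"rx":0,"ry":0,"rz":0,"gripper":85},{"x":59,"y":3,"z":85,"rx":0,"ry":0,"rz":0,"gripper":85},{"x":59,"y":3,"z":85,"rx":0,"ry":0,"rz":0,"gripper":85}]'; python3 -c "
from h import *
print(rel([.562,-.1134,.102]))"
```

```text
time: 6.38
ee_pos: [0.5623, -0.1156, 0.1681]
tool_rot: [3.082, 0.601, 0.004]
contact_force: [0.6, 0.7, 0.6]
grip_width: 0.0849
[ 0.4 -2.3 66.1]
```

```bash
python3 -m jog '[{"x":0,"y":-2,"z":25,"rx":0,"ry":0,"rz":0,"gripper":85},{"x":0,"y":-2,"z":50,"rx":0,"ry":0,"rz":0,"gripper":85},{"x":0,"y":-2,"z":66,"rx":0,"ry":0,"rz":0,"gripper":85},{"x":0,"y":-2,"z":66,"rx":0,"ry":0,"rz":0,"gripper":85},{"x":0,"y":-2,"z":66,"rx":0,"ry":0,"rz":0,"gripper":85}]'; python3 -c "
from h import *
print(rel([.562,-.1134,.102]))"
```

```text
time: 7.0
ee_pos: [0.5617, -0.1137, 0.1013]
tool_rot: [3.082, 0.602, 0.003]
contact_force: [-0.1, 0.0, -0.1]
grip_width: 0.085
[ 0.4 -0.1 -0.7]
```

Centred, so I close.

```bash
python3 -m jog '[{"x":0,"y":0,"z":0,"rx":0,"ry":0,"rz":0,"gripper":30},{"x":0,"y":0,"z":0,"rx":0,"ry":0,"rz":0,"gripper":30},{"x":0,"y":0,"z":0,"rx":0,"ry":0,"rz":0,"gripper":30},{"x":0,"y":0,"z":0,"rx":0,"ry":0,"rz":0,"gripper":30},{"x":0,"y":0,"z":0,"rx":0,"ry":0,"rz":0,"gripper":30},{"x":0,"y":0,"z":0,"rx":0,"ry":0,"rz":0,"gripper":30},{"x":0,"y":0,"z":0,"rx":0,"ry":0,"rz":0,"gripper":30},{"x":0,"y":0,"z":0,"rx":0,"ry":0,"rz":0,"gripper":30}]'
```

```text
time: 8.0
ee_pos: [0.5612, -0.1134, 0.1007]
tool_rot: [3.083, 0.602, 0.001]
contact_force: [-0.6, 0.6, 4.7]
grip_width: 0.0471
```

```bash
python3 -m jog '[{"x":0,"y":0,"z":2,"rx":0,"ry":0,"rz":0,"gripper":30},{"x":0,"y":0,"z":4,"rx":0,"ry":0,"rz":0,"gripper":30},{"x":0,"y":0,"z":6,"rx":0,"ry":0,"rz":0,"gripper":30},{"x":0,"y":0,"z":6,"rx":0,"ry":0,"rz":0,"gripper":30},{"x":0,"y":0,"z":6,"rx":0,"ry":0,"rz":0,"gripper":30}]'
```

```text
time: 8.62
ee_pos: [0.5613, -0.1134, 0.0961]
tool_rot: [3.082, 0.602, 0.002]
contact_force: [-3.4, 0.9, 13.5]
grip_width: 0.0472
```

13.5 N exceeds the 11 N at the hard stop. Next I twist counter-clockwise (negative about tool z, which points down) while keeping it pressed.

```bash
python3 -m jog '[{"x":0,"y":0,"z":1,"rx":0,"ry":0,"rz":-0.1,"gripper":30},{"x":0,"y":0,"z":1,"rx":0,"ry":0,"rz":-0.22,"gripper":30},{"x":0,"y":0,"z":1,"rx":0,"ry":0,"rz":-0.34,"gripper":30},{"x":0,"y":0,"z":1,"rx":0,"ry":0,"rz":-0.46,"gripper":30},{"x":0,"y":0,"z":1,"rx":0,"ry":0,"rz":-0.58,"gripper":30},{"x":0,"y":0,"z":1,"rx":0,"ry":0,"rz":-0.7,"gripper":30},{"x":0,"y":0,"z":1,"rx":0,"ry":0,"rz":-0.7,"gripper":30}]'; python3 -c "
from h import *
s=read_state();print(s['joints'][5],s['moment'])"
```

```text
time: 9.5
ee_pos: [0.5631, -0.1142, 0.096]
tool_rot: [2.685, 1.621, 0.006]
contact_force: [-1.8, 0.4, 15.6]
grip_width: 0.0471
0.1634331076539895 [ 0.08979121  0.16260553 -0.0003615 ]
```

Pressed at 15.6 N and turned about 40° with little moment resisting. I'll continue to about 80°.

```bash
python3 -m jog '[{"x":0,"y":0,"z":0,"rx":0,"ry":0,"rz":-0.12,"gripper":30},{"x":0,"y":0,"z":0,"rx":0,"ry":0,"rz":-0.24,"gripper":30},{"x":0,"y":0,"z":0,"rx":0,"ry":0,"rz":-0.36,"gripper":30},{"x":0,"y":0,"z":0,"rx":0,"ry":0,"rz":-0.48,"gripper":30},{"x":0,"y":0,"z":0,"rx":0,"ry":0,"rz":-0.6,"gripper":30},{"x":0,"y":0,"z":0,"rx":0,"ry":0,"rz":-0.7,"gripper":30},{"x":0,"y":0,"z":0,"rx":0,"ry":0,"rz":-0.7,"gripper":30},{"x":0,"y":0,"z":0,"rx":0,"ry":0,"rz":-0.7,"gripper":30}]'
python3 - <<'E'
from h import *
s=read_state();print(s['joints'][5],s['moment'])
im=grab('wrist','w4'); im2=grab('scene','s4'); cv2.imwrite('pics/cmp.png',np.hstack([cv2.resize(im['frame'][150:400,150:500],None,fx=1.1,fy=1.1),cv2.resize(im2['frame'][115:225,230:400],(385,275))]))
E
```

```text
time: 10.5
ee_pos: [0.5638, -0.1142, 0.0961]
tool_rot: [1.966, 2.442, 0.004]
contact_force: [1.3, -0.3, 14.5]
grip_width: 0.0474
-0.535967563753384 [ 0.03641924 -0.0346763   0.03304727]
```

View pics/cmp.png

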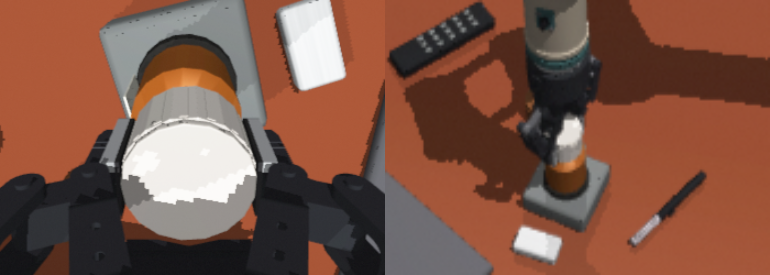

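The cap sits square between the pads at crop (190,170), and no twisting moment is left. I'll lift gently first and watch the force.

```bash
python3 -m jog '[{"x":0,"y":0,"z":-4,"rx":0,"ry":0,"rz":0,"gripper":30},{"x":0,"y":0,"z":-8,"rx":0,"ry":0,"rz":0,"gripper":30},{"x":0,"y":0,"z":-12,"rx":0,"ry":0,"rz":0,"gripper":30},{"x":0,"y":0,"z":-12,"rx":0,"ry":0,"rz":0,"gripper":30}]'
```

```text
time: 11.1
ee_pos: [0.5616, -0.1138, 0.1053]
tool_rot: [1.969, 2.446, 0.0]
contact_force: [2.9, -0.1, 1.6]
grip_width: 0.0469
```

It is 5 mm above the seat with no downward pull, so it is free. I'll lift it to about 8 cm.

```bash
python3 -m jog '[{"x":0,"y":0,"z":-10,"rx":0,"ry":0,"rz":0,"gripper":30},{"x":0,"y":0,"z":-22,"rx":0,"ry":0,"rz":0,"gripper":30},{"x":0,"y":0,"z":-36,"rx":0,"ry":0,"rz":0,"gripper":30},{"x":0,"y":0,"z":-50,"rx":0,"ry":0,"rz":0,"gripper":30},{"x":0,"y":0,"z":-64,"rx":0,"ry":0,"rz":0,"gripper":30},{"x":0,"y":0,"z":-75,"rx":0,"ry":0,"rz":0,"gripper":30},{"x":0,"y":0,"z":-79,"rx":0,"ry":0,"rz":0,"gripper":30},{"x":0,"y":0,"z":-79,"rx":0,"ry":0,"rz":0,"gripper":30},{"x":0,"y":0,"z":-79,"rx":0,"ry":0,"rz":0,"gripper":30},{"x":0,"y":0,"z":-79,"rx":0,"ry":0,"rz":0,"gripper":30}]'
python3 - <<'E'
from h import *
print(np.abs(read_state()['qd']).max())
im=grab('wrist','w5'); im2=grab('scene','s5'); cv2.imwrite('pics/cmp2.png',np.hstack([cv2.resize(im['frame'][150:400,150:500],None,fx=1.1,fy=1.1),cv2.resize(im2['frame'][115:280,190:400],(400,275))]))
P=cloud(im);q=P[(abs(P[...,0]-.562)<.02)&(abs(P[...,1]+.113)<.02)&(P[...,2]>.18)];print('cap top z',np.median(q[:,2]),'tilt plane',np.linalg.lstsq(np.c_[q[:,:2],np.ones(len(q))],q[:,2],rcond=None)[0])
P=cloud(im2)[222:275,330:385].reshape(-1,3); q=P[P[:,2]>.052]; print('button top z',np.median(q[:,2]),len(q))
E
```

```text
time: 12.35
ee_pos: [0.5606, -0.1132, 0.1837]
tool_rot: [-1.97, -2.446, 0.001]
contact_force: [0.6, 0.4, -0.4]
grip_width: 0.0474
0.0020940722154060547
cap top z 0.22487209514709966 tilt plane [-0.16843667  0.76448077  0.41393154]
button top z 0.057265781426037776 117
```

View pics/cmp2.png

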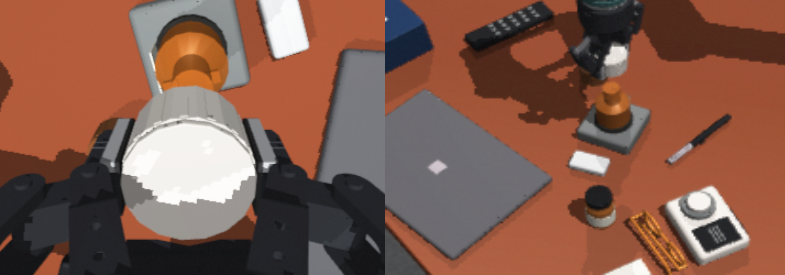

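The cap hangs upright in the gripper at crop (190,170), the bare neck stands below it, and the button is up. Everything else is in place, so I hand in.

```bash
python3 -c "
from rig import job_done; print(job_done())"
```

```text
the job is handed in; nothing more can be done
None
```

I pressed the reminder button down and let it come back up, then opened the bottle and handed in holding the cap above it. No verdict is reported, so the points below rest on my own last readings, at about 12.4 s of the 51 s.

- **Button:** it took 18 N against the stop, and its top was back at z 0.057 m, the height it had before.
- **Cap off:** I pressed it at about 14–15 N and turned it about 80° counter-clockwise. It then came up with no downward pull on the gripper.
- **Final hold:** the cap top is at about 0.225 m, 84 mm above its seat and within a few mm of the bottle's axis. The fingers stop on it at 47 mm and the arm is still.
- **Other things:** in the last picture, those in view stand where they were. The mug was out of that crop, and I did not measure any shifts.

**Check that failed:** my plane fit for the cap's tilt gave a large, unusable slope, probably because points on the cap's side got in. I judged it upright from the picture, where it sits in the pads just as it did while seated, and from the tool pointing straight down.

My first move was refused because each row needs all seven keys. I resent it with full rows, at no cost to the scene.

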